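# Roll the thick vial onto the reading line

### The job

On the tube reading station, roll the thick vial across the plate, by pushing it with the fingertips so that it turns rather than slides and is never lifted, until it lies still on the engraved line, with the line running along under its middle. Then press the key on top of the reader head fully down and let it come up again. Leave the slim vial and everything else where it is.

Things in the scene. Friction and masses are not known exactly. Their poses are not given: they have to be found in the camera images.
- station: Tube reading station, fixed to the bench at a varying yaw: bare aluminium plate 200 (its x) by 360 (its y) by 12 mm thick; on its far (+x) end a white reader head, 70 along x, 130 along y, top 62 mm above the bench, face 105 mm and centre 140 mm from the plate's centre. Origin: centre of the plate's underside.
- line_mid (a point): Middle of the engraved straight black line, on the plate's upper face (12 mm above the bench), in the middle of the plate. The line is 184 mm long and 4 mm wide and runs along this point's x axis, towards the reader's window; y lies across it in the plate, z up.
- thick_vial: Vial to roll: smooth amber glass, white cap, a true cylinder 30 mm in diameter, 100 mm long, 50 to 100 g, nearly parallel to the line, 60 to 110 mm to either side. Origin: its centre, 15 mm above the plate; x is its axis (cap at -x), y and z turn as it rolls. Pushed at mid-height or just above it rolls; much higher it may jam and slide. Drag stops it within 2 mm after pushes below 50 mm/s.
- slim_vial: Another vial of the same make, to be left alone: 18 mm in diameter, 100 mm long, lying on the plate on the other side of the line. Origin: its centre, x along its axis.
- read_key_top (a point): Centre of the upper face of the read key: a white round spring button 28 mm in diameter in a grey collar 44 mm in diameter, on top of the reader head, 84 mm above the bench, pressed straight down.
- read_key (a joint): Travel of the read key: 0 up, 0.006 m fully down. About 1.5 N starts it, 5 N takes it fully down; a spring returns it.
- small_jar: Small amber jar, 20 mm in diameter, 36 mm tall, upright on the plate near its edge on the robot's side. Origin: centre of its foot. Leave alone.
- beaker: Clear plastic beaker, 68 mm wide, 75 mm tall, on the bench past the plate's +y edge. Origin: centre of its foot. Leave alone.
- reagent: White bottle, 56 mm in diameter, 85 mm tall, on the bench past the plate's -y edge. Origin: centre of its foot. Leave alone.
- wrench: Steel fitting wrench, 150 mm long, lying flat on the bench beside the reader head, on its -y side. Leave alone.
- adapter: Steel ring, 48 mm in diameter, 18 mm high, flat on the bench beside the reader head, on its +y side. Leave alone.
There are look-alikes about, which are no part of the job. Leave any purple look-alike of the thick_vial alone.

How it is judged (in metres and radians):
On the way, in this order (a step that is already met when the one before it is completed fails the run):
1. the thick vial has been rolled through at least a quarter turn on the plate (angle between thick_vial's own z axis and vertical above 1.5 rad and z of thick_vial in the frame of line_mid below 0.025 m).
2. the thick vial lies still along the line, its axis within 6 mm of it (y of thick_vial in the frame of line_mid between -0.006 and 0.006 m and x of thick_vial in the frame of line_mid between -0.04 and 0.04 m and angle between the x axis of thick_vial and the x axis of line_mid, either way round below 0.15 rad and z of thick_vial in the frame of line_mid between 0.01 and 0.02 m and linear speed of thick_vial below 0.01 m/s), for 0.3 s.
3. the read key is pressed down (more than 4 of its 6 mm) with the vial on the line (all of step 2 and value of joint read_key above 0.004 m).
At the end, for the whole second after the job is handed in: Thick vial at rest on the plate: axis within 6 mm of the line, parallel within 0.15 rad, centre within 40 mm of the line's middle lengthways; key up again (within 2 mm); slim vial and small jar within 15 mm, other things within 20 mm, of where they stood (all of step 2 and value of joint read_key below 0.002 m and angular speed of thick_vial below 0.3 rad/s and distance of each of slim_vial, small_jar from where it was at the start of the episode below 0.015 m and distance of each of beaker, reagent, wrench, adapter from where it was at the start of the episode below 0.02 m); the robot touches nothing.
It fails at once if the thick vial is lifted more than 10 mm off the plate (z of thick_vial in the frame of line_mid above 0.025 m).
It fails at once if the slim vial or another bystander is shifted (15 mm on the plate, 20 mm on the bench) (distance of any of slim_vial, small_jar from where it was at the start of the episode above 0.015 m or distance of any of beaker, reagent, wrench, adapter from where it was at the start of the episode above 0.02 m).
It also fails if it takes over 48 s, if anything falls off the work surface, if the arm or the gripper's body presses on something with over 40 N, if the wrist force passes 120 N, or if a joint passes its speed limit or range.

### The arm

A 6-joint arm with a two-finger parallel gripper is mounted at the origin on the work surface. World frame = base frame: x ahead of the robot, y to its left, z up, the work surface at z = 0. Lengths are in m, angles in degrees, forces in N, time in s.
With the tool pointing down it reaches from about 0.35 to 0.85 m from the base axis. Payload 8.1 kg.
Tool frame: the origin (TCP) lies midway between the tips of the shut fingers; the grasp point (between the pads) lies 19 mm behind it (arm.hold_point_z is the distance from the TCP to the grasp point, in m); x points along the fingers, y is the direction in which the jaws open and shut, and the axes are right-handed (so a half turn about x gives the same grasp; the last joint's range is limited). The gripper opens to 85 mm and grips with 20 to 120 N. Pads are 22 mm wide; open, the fingers measure 114 mm over their backs; the gripper's body (76 mm by 85 mm) begins 54 mm behind the grasp point. The pads swing forward as they close: fully open they stand 13 mm farther back than shut.
Start: joints at [60.711, 7.471, 85.268, -0, 87.261, -4.893], TCP at [0.248, 0.546, 0.231] pointing down, gripper open.
Joint ranges: [-169.43, 169.43], [-51.17, 129.36], [1.28, 143.12], [-76.62, 256.62], [0, 156.53], [-152.29, 152.29]. Speed limits (degrees/s): [136.94, 136.94, 159.86, 180, 180, 180].

### API

Orientations are given as a 3x3 rotation matrix whose columns are the frame's x, y, z axes.
In Python, from bench import arm gives the robot as it stands. The module is installed in compiled form; this text tells all that it offers. Calls block until the motion is done:
- arm.reach(position, orientation): joint-space move of the TCP to a pose.
- arm.move_l(position, feed=0.15, ori=None, f_stop=None): straight line of the TCP; ori=None keeps the orientation; feed is the mean speed in m/s. With f_stop (N) it stops when the force on the tool has changed by that much, and returns True; else False.
- arm.set_joints(angles): joint-space move.
- arm.move_gripper(opening, f_grip=None): finger opening in m; f_grip is the grip in N (None keeps the last); returns when the fingers have stopped.
- arm.sleep(seconds).
- arm.ik(position, orientation): joint angles nearest the present ones, or None.
- arm.state(): the state.
- arm.camera(name): name is "side" or "top" or "wrist"; returns a dict with "frame" (384x512x3 uint8, red, green, blue), "range_z" (384x512 float32, m along the optical axis (not along the pixel's ray), 0 where there is no reading), "fov_y" (degrees; the focal length in pixels is half the picture's height over the tangent of half this angle, whatever the lens; pixels are square), "cx", "cy" (the principal point, pixels), "cam_to_world" (4x4, takes a point from camera to world coordinates). Camera axes: x right, y up, looking along -z (the intrinsics and any distortion apply to the point x, -y, -z); pixel columns grow to the right and rows downward; lengths in m; the calibration is good to about 2 mm. A picture is of the moment at which its call begins.
A pose or a line that the arm cannot do raises arm.PlanningError and nothing moves.
- arm.hand_in(): hands the job in, once; it reports no verdict.
Trained networks look in a picture, given as the dict that the camera call returned (one of the last four; its "shot" number tells which), for a name from the list of things; names that differ only in an ending like _2 or _b are one class to them, and where a whole thing is asked for, a point or a joint stands for the part that bears it (a point fixed in the world has none). Each returns a list of dicts, best first, with "confidence" (0 to 1); they miss things now and then, are a little off and sometimes report something else, mostly with a low value. They report only what shows in the picture. A call takes as long as a camera call. They do not tell look-alikes from the thing itself.
- arm.outline_of(picture, name): "region" (384x512 bool, what is visible of it) and "bbox" ([left, top, width, height] in pixels, round what is visible of it).
The state is a dict: "time_s": time; "qpos": joint angles; "dq": joint speeds; "tau": joint torques, N m; "tool_pos": TCP position; "orientation": TCP orientation; "ft_force": force on the tool from outside, world axes, zero at the start; "moment": the same for the moment, N m; "finger_gap": finger opening in m.
Only numpy, scipy, OpenCV 4.12 (cv2) and the standard library are available. Lean on these libraries where they do the work, as an engineer would, in place of code of your own. Each camera call takes 0.05 s, during which the arm holds its last target. There are 200 camera calls.

## Working session

There is one attempt and no reset: what is moved stays moved. The work goes in short steps, each a Python script; the robot and the scene stay as the last script left them, time stands still between calls to the robot, and variables do not carry over. Pictures are saved under pics/ and viewed, and the job is handed in when it is done.

```bash
mkdir -p pics
cat > h.py <<'E'
import numpy as np, cv2
from bench import arm
def cloud(p):
    f=192/np.tan(np.radians(p['fov_y'])/2); z=p['range_z']
    v,u=np.mgrid[0:384,0:512]
    P=np.stack([(u-p['cx'])/f*z,-(v-p['cy'])/f*z,-z,np.ones_like(z)],-1)@np.array(p['cam_to_world']).T
    P=P[...,:3]; P[z==0]=np.nan
    return P
def save(p,n,s=1.5,crop=None):
    im=p['frame'][...,::-1]
    if crop: l,t,w,h=crop; im=im[t:t+h,l:l+w]
    cv2.imwrite(f'pics/{n}.png',cv2.resize(im,None,fx=s,fy=s,interpolation=cv2.INTER_CUBIC))
E
python3 - <<'E'
from h import *
for c in('top','side'):
    p=arm.camera(c); save(p,c+'1'); P=cloud(p); np.savez(f'{c}1.npz',P=P,im=p['frame'])
    print(c,p['fov_y'],p['cx'],p['cy'],np.round(p['cam_to_world'],3).tolist())
    for n in ['station','thick_vial','slim_vial','read_key','small_jar','beaker','reagent','wrench','adapter']:
        for r in arm.outline_of(p,n)[:3]:
            m=r['region']; print(n,round(r['confidence'],2),r['bbox'],np.round(np.nanmedian(P[m],0),3),np.round(np.nanmax(P[m][:,2]),3))
print(arm.state()['time_s'])
E
```

```text
top 53.060222658664344 249.04868610022302 192.09939121794397 [[0.147, 0.966, -0.21, 0.275], [-0.989, 0.145, -0.027, -0.035], [0.005, 0.212, 0.977, 1.093], [0.0, 0.0, 0.0, 1.0]]
station 0.78 [220.7, 141.4, 140.8, 120.0] [ 0.495 -0.141  0.012] 0.088
thick_vial 0.87 [387.4, 280.2, 21.0, 38.7] [ 0.275 -0.443  0.027] 0.033
thick_vial 0.77 [321.4, 291.5, 37.5, 22.5] [ 0.238 -0.284  0.026] 0.035
thick_vial 0.74 [320.3, 201.5, 19.0, 37.6] [ 0.455 -0.235  0.039] 0.046
slim_vial 0.48 [256.3, 178.5, 14.8, 31.6] [ 0.508 -0.05   0.027] 0.033
read_key 0.64 [306.1, 154.1, 13.0, 8.3] [ 0.614 -0.164  0.083] 0.088
small_jar 0.45 [240.6, 126.7, 16.0, 17.6] [0.678 0.019 0.016] 0.021
beaker 0.83 [190.6, 152.5, 23.5, 27.2] [0.567 0.138 0.032] 0.079
beaker 0.38 [255.8, 176.4, 14.2, 35.6] [ 0.506 -0.049  0.028] 0.033
reagent 0.78 [378.1, 229.7, 29.3, 19.4] [ 0.428 -0.404  0.057] 0.089
wrench 0.68 [307.7, 155.2, 8.6, 9.9] [ 0.613 -0.164  0.084] 0.088
wrench 0.64 [365.8, 160.1, 22.8, 53.6] [ 0.579 -0.362  0.007] 0.012
adapter 0.48 [240.8, 128.3, 14.9, 15.2] [0.677 0.014 0.016] 0.021
side 57.46554663166116 251
[... 277 characters left out ...]
59] 0.09
thick_vial 0.83 [178.5, 331.8, 44.7, 11.1] [ 0.276 -0.449  0.028] 0.035
thick_vial 0.59 [239.2, 245.9, 33.6, 9.0] [ 0.456 -0.24   0.04 ] 0.047
slim_vial 0.54 [249.5, 195.7, 25.1, 11.8] [ 0.501 -0.05   0.029] 0.035
read_key 0.58 [303.4, 209.2, 7.0, 5.4] [ 0.615 -0.166  0.086] 0.089
small_jar 0.54 [227.6, 221.4, 1.5, 10.5] [ 0.394 -0.139  0.045] 0.054
beaker 0.71 [254.8, 145.6, 21.0, 25.0] [0.558 0.12  0.052] 0.081
reagent 0.62 [247.5, 298.5, 25.2, 29.7] [ 0.43  -0.425  0.059] 0.09
reagent 0.54 [297.1, 208.0, 10.7, 11.2] [ 0.614 -0.166  0.086] 0.089
wrench 0.79 [286.0, 279.5, 50.9, 13.6] [ 0.586 -0.362  0.009] 0.014
adapter 0.59 [296.9, 176.0, 17.3, 15.3] [0.68  0.017 0.017] 0.025
1.0
```

View pics/top1.png

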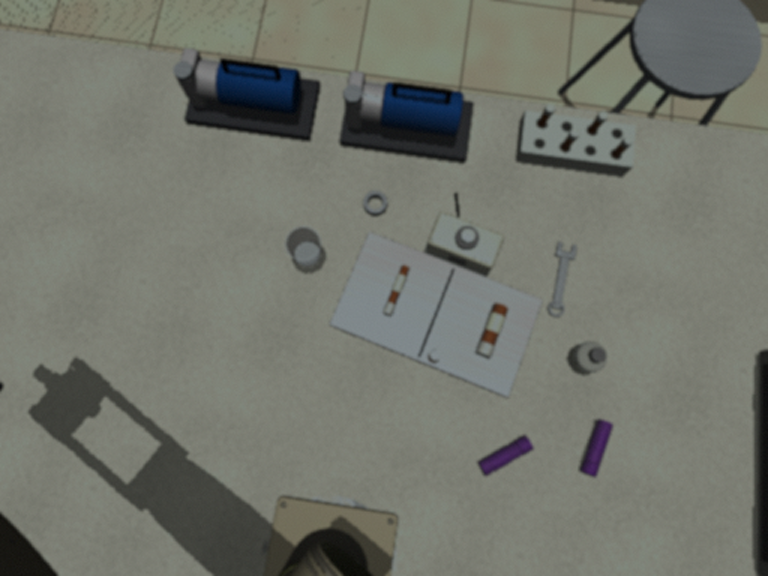

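View pics/side1.png

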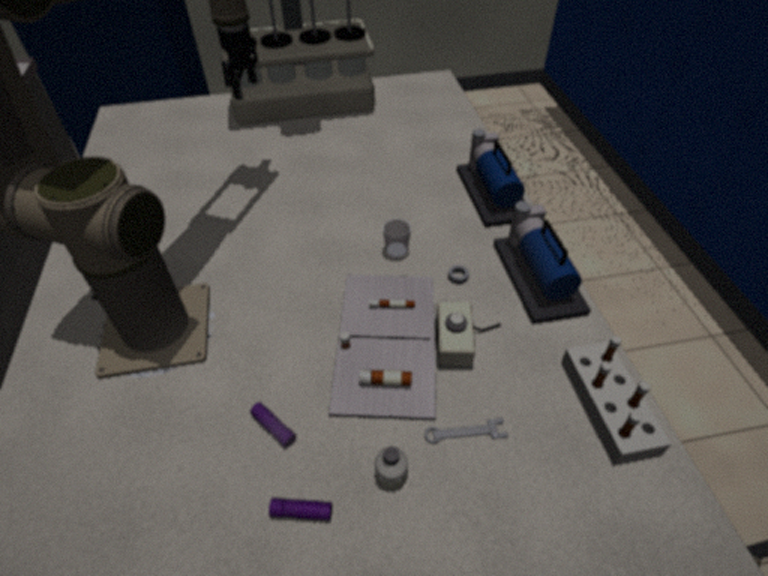

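The thick vial is the amber one on the plate at full-res pixel (328,220) in top: cap at the robot's end, vial top at about 0.042, which is plate plus 30 mm. The two purple ones, at (337,303) and (398,299), lie on the bench and are the look-alikes. Next I'll fit the line roughly and look from near.

Run:
```python
from h import *
d=np.load('top1.npz'); P=d['P']
a=np.nanmean(P[178:184,298:304].reshape(-1,3),0); b=np.nanmean(P[233:238,279:284].reshape(-1,3),0)
print(a,b); th=np.arctan2(a[1]-b[1],a[0]-b[0]); m=(a+b)/2
print(m,np.degrees(th))
x=np.array([np.cos(th),np.sin(th),0]);z=np.array([0,0,-1.])
# tool x down; tool y along line
R=np.column_stack([z,x,np.cross(z,x)])
for s in (1,-1):
    Rr=np.column_stack([z,s*x,np.cross(z,s*x)]); print(s,arm.ik([m[0],m[1],.3],Rr))
yl=np.array([-x[1],x[0],0])
q={s:arm.ik([m[0],m[1],.3],np.column_stack([z,s*x,np.cross(z,s*x)])) for s in(1,-1)}
s=min((s for s in q if q[s] is not None),key=lambda s:abs(q[s][5])); print('use',s)
arm.reach([m[0],m[1],.32],np.column_stack([z,s*x,np.cross(z,s*x)]))
p=arm.camera('wrist'); save(p,'w1'); print(np.round(p['cam_to_world'],3),p['fov_y'],p['cx'],p['cy'],arm.state()['time_s'])
np.savez('w1.npz',P=cloud(p),im=p['frame'])
```

```text
[ 0.56364504 -0.14836705  0.01151347] [ 0.39875392 -0.11294102  0.01216196]
[ 0.48119948 -0.13065403  0.01183771] -12.125389550342508
1 [-2.10842736e+01 -9.44350961e+00  9.48824658e+01 -2.54444375e-14
  9.45610438e+01 -8.95888405e+00]
-1 None
use 1
[[ 0.978  0.2    0.058  0.497]
 [-0.208  0.938  0.277 -0.059]
 [ 0.001 -0.283  0.959  0.464]
 [ 0.     0.     0.     1.   ]] 62.505517850395336 258.9870918910655 187.4934478159383 3.6083
```

View pics/w1.png

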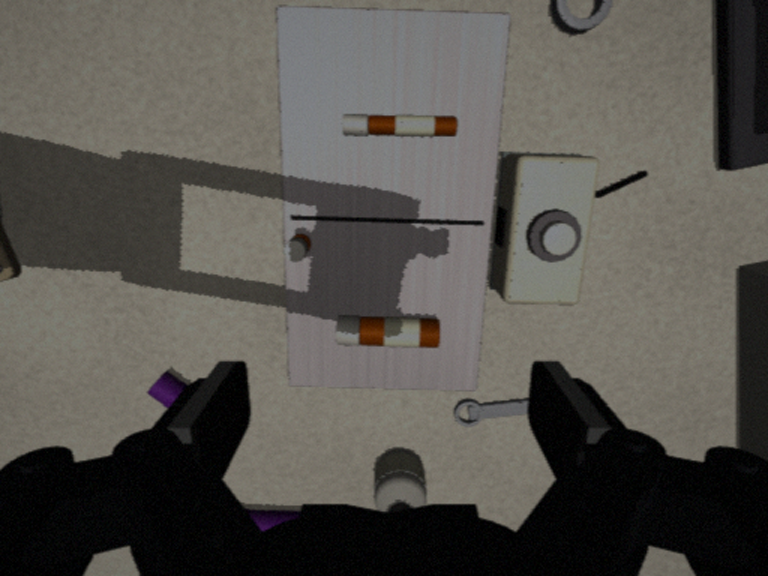

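The near view shows the line at rows 217–222 and the thick vial at (387,331). The slim vial is at (400,125), the jar at (300,243) and the key at (560,237). I'll measure these in the cloud.

```bash
cat >> h.py <<'E'
def measure(p,box=None,verb=True):
    """line (mid,angle) and thick vial (centre in line frame, angle rel)"""
    P=cloud(p) if 'range_z' in p else p['P']; im=p['frame'].astype(int)
    D=dict(np.load('frame.npz')) if box is None else None
    return P,im
def vial(P,m,th,lo=-0.13,hi=0.03,w=.012):
    x=np.array([np.cos(th),np.sin(th)]);y=np.array([-x[1],x[0]])
    q=(P[...,:2]-m[:2]); X=q@x;Y=q@y;Z=P[...,2]
    k=(abs(X)<.078)&(Y>lo)&(Y<hi)&(Z>.027)&(Z<.055)
    (cx,cy),(a,b),an=cv2.minAreaRect(np.float32(np.c_[X[k],Y[k]]*1000))
    if a<b: a,b,an=b,a,an+90
    an=(an+90)%180-90
    # axis from the ridge: top strip
    c=np.polyfit(X[k],Y[k],1)
    return dict(c=(cx,cy),size=(a,b),ang=an,fit=(c[1]*1e3,np.degrees(np.arctan(c[0]))),xm=(X[k].min()*1e3,X[k].max()*1e3),ztop=np.percentile(Z[k],95),n=k.sum())
E
python3 - <<'E'
from h import *
d=np.load('w1.npz');P=d['P'];im=d['im'].astype(int)
g=im.sum(2); 
k=np.zeros_like(g,bool); k[138:156,190:326]=1
pts=[]
for u in range(196,322):
    col=g[138:156,u].astype(float); 
    w=np.clip(np.median(np.r_[col[:5],col[-5:]])*.6-col,0,None)
    if w.sum()>0: pts.append((u,138+(w*np.arange(18)).sum()/w.sum()))
pts=np.array(pts); c=np.polyfit(pts[:,0],pts[:,1],1); r=pts[:,1]-np.polyval(c,pts[:,0]); print('line fit',c,r.std(),len(pts))
us=np.arange(196,322); Q=[]
for u in us:
    v=int(round(np.polyval(c,u))); Q.append(P[v,u])
Q=np.array(Q); Q=Q[np.isfinite(Q[:,0])]; print(Q[0],Q[-1],np.median(Q[:,2]))
cc=np.polyfit(Q[:,0],Q[:,1],1); th=np.arctan(cc[0]); L=np.linalg.norm(Q[-1]-Q[0]); m=(Q[0]+Q[-1])/2
print('m',m,'th',np.degrees(th),'L',L)
np.savez('frame.npz',m=m,th=th)
print(vial(P,m,th))
print('slim',vial(P,m,th,lo=.03,hi=.12))
x=np.array([np.cos(th),np.sin(th)]);y=np.array([-x[1],x[0]])
k=(P[...,2]>.078)&(P[...,2]<.1); K=np.c_[(P[k][:,:2]-m[:2])@x,(P[k][:,:2]-m[:2])@y]; print('key',K.min(0),K.max(0),np.median(P[k],0),k.sum())
k=(P[...,2]>.05)&(P[...,2]<.1)
K=np.c_[(P[...,:2]-m[:2])@x,(P[...,:2]-m[:2])@y]if 0 else None
E
```

```text
line fit [2.67884473e-02 1.39806192e+02] 0.47342121925093666 126
[ 0.39501031 -0.10878107  0.0133281 ] [ 0.56878642 -0.15016933  0.01365317] 0.013760467757255701
m [ 0.48189837 -0.1294752   0.01349063] th -13.553759817610931 L 0.17863714094816638
{'c': (-26.99419403076172, -88.95713806152344), 'size': (162.8664093017578, 71.42170715332031), 'ang': -31.452774047851562, 'fit': (np.float64(-100.99698752072165), np.float64(-12.219246479273131)), 'xm': (np.float64(-77.98592550965826), np.float64(51.63755173952449)), 'ztop': np.float64(0.043564238762671514), 'n': np.int64(1369)}
slim {'c': (6.908668518066406, 85.92355346679688), 'size': (98.69294738769531, 14.972146987915039), 'ang': 1.4937975406646729, 'fit': (np.float64(85.71339311099307), np.float64(0.6831535378657283)), 'xm': (np.float64(-42.25825672966164), np.float64(56.3994141172561)), 'ztop': np.float64(0.03159753917788981), 'n': np.int64(837)}
key [ 0.01093367 -0.27733365] [0.15200418 0.01341566] [ 0.61477464 -0.16146764  0.08485609] 430
```

```bash
python3 - <<'E'
import re
s=open('h.py').read(); i=s.index('def measure'); j=s.index('def vial'); s=s[:i]+s[j:]
s=s.replace("    (cx,cy)","    n,l,st,_=cv2.connectedComponentsWithStats(k.astype(np.uint8)); k=l==1+st[1:,4].argmax()\n    (cx,cy)",1)
open('h.py','w').write(s)
E
python3 - <<'E'
from h import *
f=np.load('frame.npz')
for n in('w1','top1','side1'): print(n,vial(np.load(n+'.npz')['P'],f['m'],float(f['th'])))
P=np.load('w1.npz')['P']; k=(P[...,2]>.078)&(P[...,2]<.1); k[:,:300]=0
print('key',np.median(P[k],0),P[k].min(0),P[k].max(0))
E
```

```text
w1 {'c': (1.9080924987792969, -106.58172607421875), 'size': (99.56478881835938, 28.72749900817871), 'ang': -0.4427337646484375, 'fit': (np.float64(-103.55188951982916), np.float64(-0.6614534552726233)), 'xm': (np.float64(-47.77731208888698), np.float64(51.63755173952449)), 'ztop': np.float64(0.04321584031561976), 'n': np.int64(1323)}
top1 {'c': (1.1175041198730469, -109.4217758178711), 'size': (99.68221282958984, 29.039817810058594), 'ang': -0.21083831787109375, 'fit': (np.float64(-108.71778216531354), np.float64(-0.5165247168097084)), 'xm': (np.float64(-48.68580245026698), np.float64(50.95866410091997)), 'ztop': np.float64(0.043296355097283426), 'n': np.int64(372)}
side1 {'c': (0.9182472229003906, -108.57945251464844), 'size': (100.06281280517578, 29.273805618286133), 'ang': 0.4200510084629059, 'fit': (np.float64(-112.6487363809044), np.float64(-0.0007909452421898816)), 'xm': (np.float64(-49.07528865734046), np.float64(51.00683046065244)), 'ztop': np.float64(0.04443078190267906), 'n': np.int64(333)}
key [ 0.61522948 -0.16113968  0.08491151] [ 0.60256816 -0.1750996   0.07804304] [ 0.6296351  -0.1482912   0.08743983]
```

Clean now: vial centre at (+2, -106) mm in the line frame, 0.5° off parallel, size 99.6 x 29. Next I'll go behind it with the jaws 55 mm apart along the axis, touch the plate for height, back off and push to about 10 mm short.

```bash
cat >> h.py <<'E'
F=np.load('frame.npz'); m=F['m']; th=float(F['th'])
X=np.array([np.cos(th),np.sin(th),0]);Yv=np.array([-X[1],X[0],0]);D=np.array([0,0,-1.])
R=np.column_stack([D,X,np.cross(D,X)])
def W(x,y,z): return np.r_[(m+X*x+Yv*y)[:2],z]
E
python3 - <<'E'
from h import *
arm.reach(W(.002,-.156,.11),R); arm.move_gripper(.055)
arm.move_l(W(.002,-.156,.035),.1)
t=arm.move_l(W(.002,-.156,.0),.02,f_stop=4); z=arm.state()['tool_pos'][2]; print('touch',t,z,arm.state()['finger_gap'])
if t:
    z+=.006; np.save('z.npy',z)
    arm.move_l(W(.002,-.156,z),.05)
    arm.move_l(W(.002,-.038,z),.035)
    arm.sleep(.4)
p=arm.camera('wrist'); save(p,'w2'); print(arm.state()['tool_pos'],arm.state()['ft_force'],arm.state()['time_s'])
np.savez('w2.npz',P=cloud(p),im=p['frame'])
q=arm.camera('top'); save(q,'t2',3,(200,130,180,150)); np.savez('t2.npz',P=cloud(q),im=q['frame'])
E
```

```text
touch True 0.008072653317414712 0.0549999897254336
[ 0.47491282 -0.16690019  0.01405742] [ 0.46714904  0.21804473 -0.27940922] 11.425
```

View pics/w2.png

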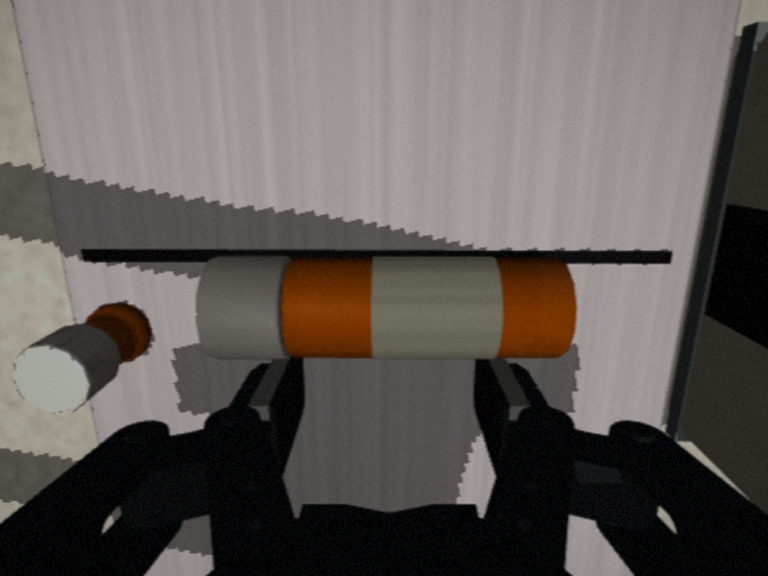

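The vial has rolled to just short of the line and lies parallel to it. The line runs through rows 252–260, the vial spans rows 256–358, and the fingers are behind it. I'll measure both in this same picture.

```bash
cat >> h.py <<'E'
def lineY(P,im,r0,r1,c0,c1):
    g=im.sum(2).astype(int); Q=[]
    for u in range(c0,c1):
        v=np.where(g[r0:r1,u]<75)[0]
        if len(v): Q.append(P[r0+v,u].mean(0))
    Q=np.array(Q); q=Q-m; return np.c_[q@X*1e3,q@Yv*1e3,Q[:,2]*1e3]
E
python3 - <<'E'
from h import *
d=np.load('w2.npz');P=d['P'];im=d['im']
print(im[160:180,80].sum(1),im[160:180,420].sum(1))
for c in((58,125),(390,444)):
    L=lineY(P,im,163,180,*c); print(len(L),np.median(L,0),L[[0,-1]])
print('w2',vial(P,m,th,lo=-.04,hi=.03)); print('t2',vial(np.load('t2.npz')['P'],m,th,lo=-.04,hi=.03))
E
```

```text
[248 254 254 243 252 239  89  23  12  34  32  12  26   9 103 279 450 475
 467 465] [475 468 480 465 467 476 444 162  53  48  36  24  35  44  55 192 443 466
 465 465]
67 [nan nan nan] [[-91.30444707   0.67788217  13.39625325]
 [-60.23972472   0.32998241  13.87925235]]
54 [nan nan nan] [[64.06019705 -0.11663809 13.67299858]
 [88.87167024 -0.11886366 13.60904641]]
w2 {'c': (2.0408935546875, -18.242582321166992), 'size': (99.91236114501953, 43.448604583740234), 'ang': -0.0647125244140625, 'fit': (np.float64(-10.87428009748138), np.float64(-0.12996686804402569)), 'xm': (np.float64(-47.90961203938829), np.float64(51.9943384937408)), 'ztop': np.float64(0.04566013295246822), 'n': np.int64(19093)}
t2 {'c': (0.41070556640625, -14.395207405090332), 'size': (97.81438446044922, 29.94615364074707), 'ang': -0.4291534423828125, 'fit': (np.float64(-8.678985388740836), np.float64(8.605569654292994)), 'xm': (np.float64(-48.56673701567234), np.float64(49.397577816470935)), 'ztop': np.float64(0.04255671978881037), 'n': np.int64(229)}
```

```bash
cat >> h.py <<'E'
from scipy.optimize import least_squares
def circ(P,x0,x1,y0=-.045,y1=.04):
    q=P-m; a=q@X;b=q@Yv; Z=P[...,2]; k=(a>x0)&(a<x1)&(b>y0)&(b<y1)&(Z>.02)&(Z<.048)
    f=lambda t: np.hypot(b[k]-t[0],Z[k]-t[1])-.015
    r=least_squares(f,[b[k].mean(),.028],loss='soft_l1',f_scale=.001)
    return np.round(r.x*1e3,2),k.sum(),np.round(np.std(r.fun)*1e3,2)
E
python3 - <<'E'
from h import *
P=np.load('w2.npz')['P']
print(circ(P,-.016,.02),circ(P,-.016,0),circ(P,0,.02),circ(P,.043,.05,y0=-.04),circ(P,-.047,-.042,y0=-.04))
print('t2',circ(np.load('t2.npz')['P'],-.016,.02))
E
```

```text
(array([-11.82,  27.58]), np.int64(6144), np.float64(0.61)) (array([-11.93,  27.21]), np.int64(2673), np.float64(0.59)) (array([-11.74,  27.85]), np.int64(3471), np.float64(0.52)) (array([-12.04,  27.23]), np.int64(1199), np.float64(1.54)) (array([-11.79,  27.76]), np.int64(846), np.float64(0.51))
t2 (array([-13.69,  25.76]), np.int64(83), np.float64(1.55))
```

Vial axis is at -11.8 mm, parallel to the line, and the line itself is at +0.2. I'll push 11.8 mm more, slowly, then back off and check.

Run:
```python
from h import *
z=float(np.load('z.npy'))
arm.move_l(W(.002,-.0262,z),.025); arm.sleep(.3)
arm.move_l(W(.002,-.05,z),.08); 
p=arm.camera('wrist'); save(p,'w3'); P=cloud(p)
print(circ(P,-.016,.02),circ(P,-.047,-.035),circ(P,.035,.05),arm.state()['time_s']); np.savez('w3.npz',P=P,im=p['frame'])
d=P-m
for c in((55,120),(395,450)):
    g=p['frame'].sum(2).astype(int)
    k=(g<75)&(abs(d@Yv)<.012)&(abs(d@X)>.06)&(abs(d@X)<.088)&(P[...,2]<.02); k[:,:c[0]]=0;k[:,c[1]:]=0
    print(k.sum(),np.median((d@Yv)[k])*1e3)
```

```text
(array([ 3.06, 27.58]), np.int64(6972), np.float64(0.61)) (array([ 2.76, 27.85]), np.int64(2548), np.float64(8.68)) (array([ 2.32, 27.29]), np.int64(3200), np.float64(10.24)) 12.9
472 0.19289440593523605
367 -0.22523707203496812
```

View pics/w3.png

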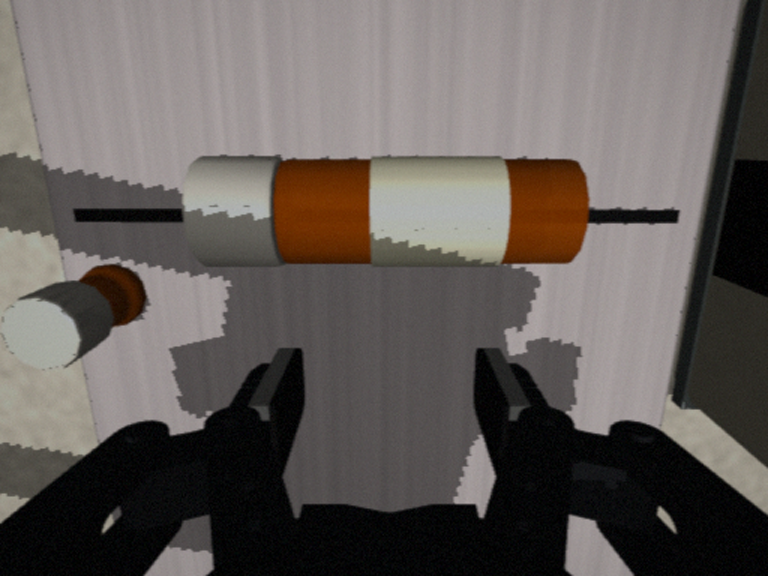

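Vial is at about +3 mm against the line at 0 in the same picture, so within the tolerance. I'll check again from directly above it, with the top camera as well, before pressing the key.

Run:
```python
from h import *
z=float(np.load('z.npy'))
arm.move_l(W(.002,-.07,z),.1); arm.move_l(W(.002,-.07,.16),.15)
p=arm.camera('wrist'); save(p,'w4'); P=cloud(p); d=P-m; g=p['frame'].sum(2).astype(int)
print(circ(P,-.016,.02),circ(P,-.047,-.035),circ(P,.035,.05),arm.state()['time_s'])
for s in(-1,1):
    x=s*(d@X); k=(g<75)&(abs(d@Yv)<.012)&(x>.06)&(x<.09)&(P[...,2]<.02); print(k.sum(),np.median((d@Yv)[k])*1e3)
q=arm.camera('side'); save(q,'s4',4,(190,160,150,120)); print('side',circ(cloud(q),-.045,.045,y0=-.03))
q=arm.camera('top'); print('top',circ(cloud(q),-.045,.045,y0=-.03))
```

```text
(array([ 3.15, 27.55]), np.int64(1661), np.float64(0.65)) (array([ 3.11, 27.77]), np.int64(562), np.float64(0.56)) (array([ 3.17, 27.15]), np.int64(668), np.float64(0.66)) 14.425
103 0.324963385080699
94 -0.43287620599241505
side (array([ 4.08, 28.69]), np.int64(280), np.float64(1.65))
top (array([ 0.19, 26.27]), np.int64(59), np.float64(1.37))
```

View pics/w4.png

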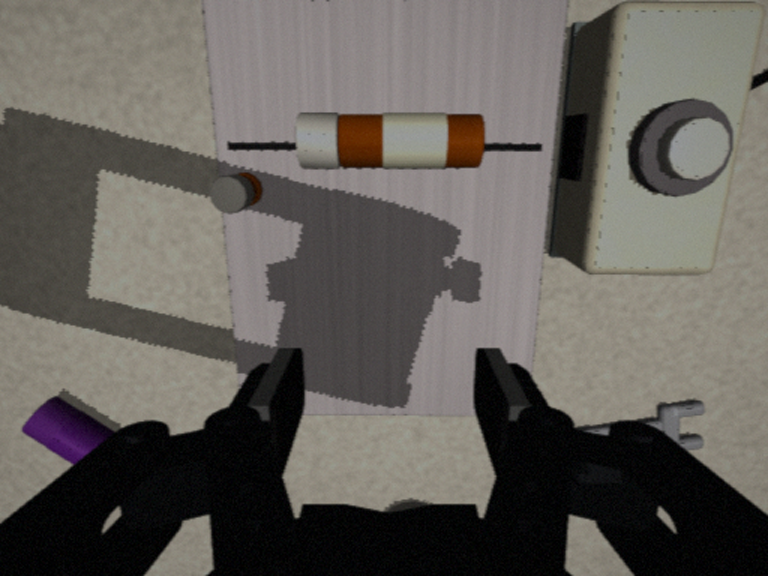

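View pics/s4.png

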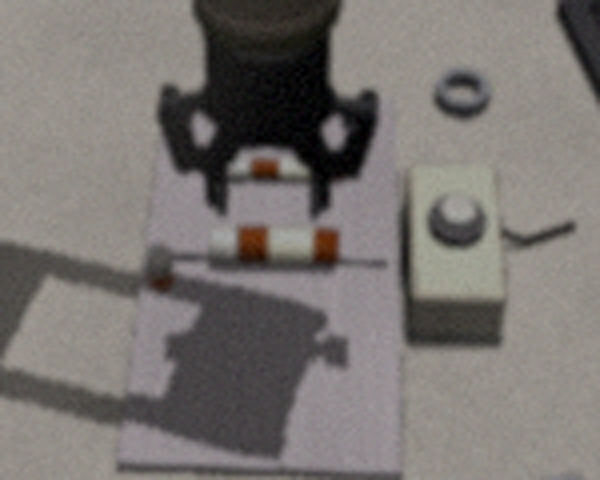

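The near views agree: vial axis at +3.1 mm, parallel, at rest, centred lengthways at about +2 mm. Side gives +4.1 and top +0.2, both coarser. All are inside ±6 mm. Now the key.

Run:
```python
from h import *
K=np.array([.616,-.1617])
arm.move_l(W(.002,-.07,.2),.2); arm.move_gripper(0.0)
arm.reach(np.r_[K,.13],R); arm.move_l(np.r_[K,.095],.1)
f0=arm.state()['ft_force'][2]
print(arm.move_l(np.r_[K,.078],.02,f_stop=1.2),arm.state()['tool_pos'],arm.state()['ft_force'][2]-f0)
print(arm.move_l(np.r_[K,.070],.015,f_stop=12),arm.state()['tool_pos'],arm.state()['ft_force'][2]-f0)
arm.sleep(.4); print(arm.state()['tool_pos'][2],arm.state()['ft_force'][2]-f0)
p=arm.camera('side'); save(p,'s5',4,(190,160,150,120))
arm.move_l(np.r_[K,.13],.1); arm.sleep(.3)
p=arm.camera('wrist'); save(p,'w5'); P=cloud(p); print(circ(P,-.016,.02),circ(P,-.047,-.035),arm.state()['time_s'])
```

```text
True [ 0.61588684 -0.16161163  0.08167631] 3.3431221027771376
True [ 0.61596085 -0.16165766  0.0780598 ] 7.369798645943748
0.0780646757871093 7.697764257780318
(array([ 2.96, 27.51]), np.int64(1671), np.float64(0.64)) (array([ 2.96, 27.62]), np.int64(574), np.float64(0.55)) 19.2083
```

View pics/w5.png

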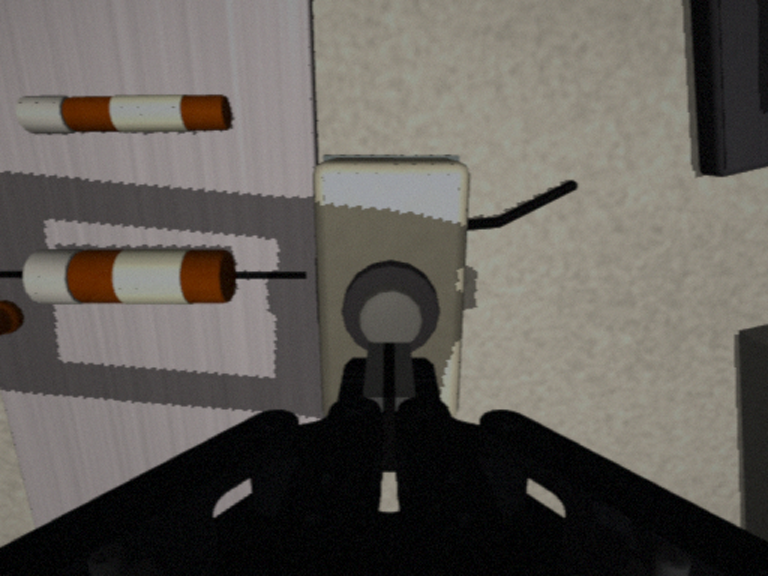

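View pics/s5.png

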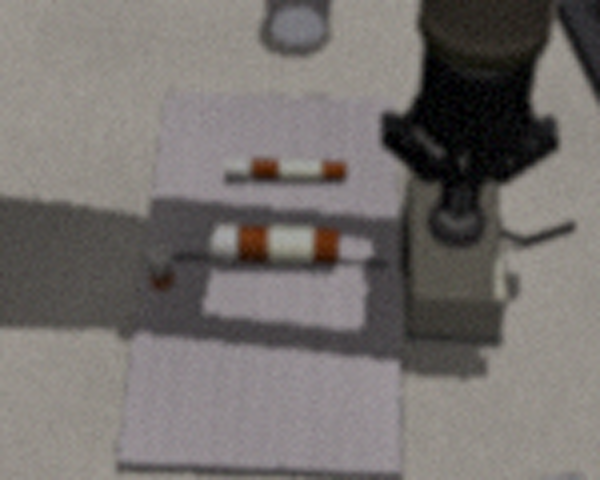

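The key went down to z = 0.078, which is 6 mm below its 84 mm top. It took 7.7 N there, above the 5 N needed, and it is up again in the picture. The vial and its neighbours are unmoved, so I'm handing in.

Run:
```python
from h import *
arm.move_l([.616,-.1617,.2],.15); arm.sleep(.3); arm.hand_in(); print(arm.state()['time_s'])
```

```text
the job is handed in; nothing more can be done
the job is handed in; nothing more can be done
```

I rolled the thick vial about 109 mm onto the engraved line with two fingertips and pressed the read key fully down. The key has come up again and the job is handed in. No verdict is reported.

- **Vial on the line:** the close wrist views put its axis about 3 mm past the line, against a limit of 6 mm. It is parallel to the line within about 0.5° and about 2 mm from the middle lengthways, and it did not move while I pressed the key.
- **Overshoot:** the vial rolled on about 3 mm after the last push instead of stopping at the centre. I left it there because it was within the limit.
- **Camera disagreement:** the coarser side view gave about +4 mm and the top view about 0 mm. Both are within the limit.
- **Key:** the fingertip stopped at z = 78 mm, the full 6 mm of travel, with about 7.7 N on it. It looked up again in the last picture.
- **Everything else:** the slim vial and reader cable looked unmoved in the last pictures. The jar, beaker, reagent bottle, wrench, adapter and purple look-alikes were never approached. I checked these by eye only and did not measure them again.

The last clock reading was 19.2 s of the 48 s allowed, just before the final retreat and hand-in.

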